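# Bangle off the horn, then rock the stake out of its split block

### The job

The finished bangle still hangs on the stake's horn: lift it off over the horn's tip and lay it in the tray without dropping it. Then take the stake by its bar, rock it side to side until its tang works loose, and draw it up just clear of the split block, leaving the block standing on the bench where it is and the dapping block, hammer and bottle undisturbed. Finish while still holding the stake in the gripper, upright and still right above the mortise, its toe one to four centimetres above the block's top.

Things in the scene. Friction and masses are not known exactly. Their poses are not given: they have to be found in the camera images.
- block: Split stake block, loose on the bench, about 3 kg: steel foot plate 175 (x) x 150 (y) x 10 mm, on it light hardwood 140 x 130 mm, its top 85 mm above the bench. Origin under its centre. A kerf along y splits it into two cheeks (+x, -x) drawn together by sprung bolts, whose ends stick out 25 mm from the +x and -x faces.
- mortise (a point): Centre of the mortise's mouth, on the block's top. The mortise is 48 mm deep and 32 mm long along the block's y: the tang has 7 mm of play there at either side, so the stake can rock 10 degrees each way about its bar (x axis). In x its two faces taper like the tang and pinch it.
- stake: Steel horn stake, 0.6 to 0.8 kg, at the start upright in the mortise, its x axis along the block's. Origin: bottom of the rounded toe, 37 mm above the bench when seated; z up the shank. Tang z 0 to 48 mm, shank 22 mm square, then a level bar 22 mm wide (y) at z 111 to 133 mm, from x -62 (square beak) to +16; from there the horn to x 113.
- tang_top (a point): On the stake's axis, 48 mm above the toe, level with the block's top when seated. The tang below is 18 mm wide (y), 10 mm thick (x) at the toe, widening 5 degrees a side. The cheeks pinch it with 40 N each: a straight pull takes more than the block's weight and lifts the block too. It is free 17 to 20 mm above its seat.
- stake_grip (a point): Centre of the bar, over the shank: 122 mm above the toe, 11 mm under the bar's flat top. Grip here from above, across y (22 mm). Rocked about x (pivot in the tang), the stake slides up under a light lift: 1 to 2 mm of rise with each 14-degree swing leaves the block standing; hurried lifting takes the block along.
- horn_tip (a point): Tip of the horn, on its axis, 113 mm along the stake's +x from the shank's axis. The horn is round, 22 mm thick at the root (x 16 mm) and 12 mm at the tip; its top line is level, 133 mm above the toe.
- bangle: Brass bangle, a closed plain ring, 75 g: outer diameter 70 mm, inner 62, band 12 mm wide (along its axis), 4 mm thick. It hangs on the horn 54 to 78 mm from the shank's axis, the top of its inside on the horn, its axis along the horn. Origin: the ring's centre; x: its axis. Beside the horn the band can be pinched from above across its 12 mm.
- tray_in (a point): Centre of the felt floor of the fixed dark wooden tray for finished work, 9 mm above the bench. Tray: outside 190 (x) x 160 (y) mm, 26 mm high, walls 8 mm; x and y along its long and short sides.
- dapping_block: Bystander: loose 50 mm brass doming cube with round hollows; origin under its centre.
- hammer: Bystander: small hammer lying loose on the bench, wooden handle, steel head, under 30 cm long.
- bottle: Bystander: loose white plastic bottle, 54 mm across, 130 mm tall; origin under its centre.
Not all that is in view belongs to the job. What is shaped like the stake but purple is not meant.

How it is judged (in metres and radians):
On the way, in this order (a step that is already met when the one before it is completed fails the run):
1. the bangle lies in the tray, let go (x of bangle in the frame of tray_in between -0.075 and 0.075 m and y of bangle in the frame of tray_in between -0.06 and 0.06 m and z of bangle in the frame of tray_in below 0.045 m and contact force between bangle and the fingers below 0.1 N and linear speed of bangle below 0.05 m/s), for 0.2 s.
2. the stake is rocked at least 3 degrees to one side while its tang is still in the mortise, no more than 13 mm up (angle between the z axis of stake and the z axis of block, either way round above 0.052 rad and z of stake in the frame of block below 0.05 m and contact force between stake and the fingers above 0.5 N), for 0.02 s.
At the end, for the whole second after the job is handed in: The gripper holds the stake still and within 11 degrees of upright, its toe 4 to 50 mm above the block's top and within 40 mm of the mortise sideways, not touching the block; the block stands flat within 50 mm of its place; the bangle rests in the tray, let go (all of step 1 and z of stake in the frame of block between 0.089 and 0.135 m and horizontal distance between stake and block below 0.04 m and angle between stake's own z axis and vertical below 0.2 rad and linear speed of each of stake, block below 0.03 m/s and contact force between stake and the fingers above 1 N and contact force between stake and block below 0.1 N and height (world z) of block below 0.004 m and angle between block's own z axis and vertical below 0.03 rad and distance of block from where it was at the start of the episode below 0.05 m); the arm keeps its last pose, push and grip.
It fails at once if the block is lifted more than 12 mm off the bench or tipped more than 7 degrees (height (world z) of block above 0.012 m or angle between block's own z axis and vertical above 0.12 rad).
It fails at once if the bangle is dropped (falls free faster than 1.1 m/s, about 6 cm) (linear speed of bangle above 1.1 m/s and contact force between bangle and the fingers below 0.01 N).
It fails at once if dapping block, hammer or bottle moved more than 30 mm (distance of any of dapping_block, hammer, bottle from where it was at the start of the episode above 0.03 m).
It also fails if it takes over 72 s, if anything falls off the work surface, if the arm or the gripper's body presses on something with over 40 N, if the wrist force passes 120 N, or if a joint passes its speed limit or range.

### The arm

A 7-joint arm with a two-finger parallel gripper is mounted at the origin on the work surface. World frame = base frame: x ahead of the robot, y to its left, z up, the work surface at z = 0. Lengths are in mm, angles in rad, forces in N, time in s.
With the tool pointing down it reaches from about 350 to 900 mm from the base axis. Payload 8.1 kg.
Tool frame: the origin (TCP) lies midway between the tips of the shut fingers; the grasp point (between the pads) lies 19 mm behind it; z points along the fingers, y is the line along which they close (so a half turn about z gives the same grasp; the last joint's range is limited). The gripper opens to 92 mm and grips with 3 to 60 N. Pads are 19 mm wide; open, the fingers measure 130 mm over their backs; the gripper's body (75 mm by 190 mm) begins 47 mm behind the grasp point.
Start: joints at [-1.375, 0.434, 0.025, 1.573, -0.012, 1.134, -0.075], TCP at [184.011, 597.313, 201.142] pointing down, gripper open.
Joint ranges: [-2.62, 2.62], [-0.44, 2.09], [-1.27, 1.32], [0.08, 2.57], [-1.32, 4.46], [0.12, 2], [-2.74, 2.74]. Speed limits (rad/s): [2.22, 2.22, 3.01, 3.01, 3.14, 3.14, 3.14].

### API

Orientations are given as a rotation vector (axis times angle).
In Python, from rig import env gives the robot as it stands. The module is installed in compiled form; this text tells all that it offers.
- The arm moves only by the tool step_arm, never from a script. Its argument "plan" is a list of rows, each a list of 7 numbers: the shift along the tool's x, y, z in m, then the turn, a rotation vector about the tool's x, y, z in degrees, then the finger opening in m, from 0 to 0.0918. A call has 1 to 5 rows; each row is the pose to reach, as a shift and turn from the pose commanded when the call began, along the tool's axes at that moment; what a row does not reach only later rows make up. A row lasts 1/8 s, in which the tool goes at most 62.5 mm and 10.7 degrees, less where a joint would pass 70% of its speed; a pose out of reach is approached as far as the arm can. A call with a gripper value outside its range is refused whole. The fingers move at their own pace and stop on an object; "grip_force" is the grip in N (left out, the last holds). Time passes only in rows, so rows that repeat a pose let the fingers close. It gives the time, the measured TCP pose, the force, the opening and the grip force at its end, in the units of the state.
- env.get_state(): the state, without advancing time (a new reading comes with each control period).
- env.snapshot(name): name is "scene" or "top"; returns the picture (420x560x3 uint8, red, green, blue); there is no depth.
- env.calibration(name): a dict with "intrinsics" (3x3 intrinsics, pixels), "rvec" (rotation vector, rad) and "tvec" (3), from world to camera coordinates, as OpenCV has them. Camera axes: x right, y down, z forward; pixel columns grow to the right and rows downward; lengths in mm; the calibration is good to about 2 mm. A picture is of the moment at which its call begins. calibration takes no time and is no camera call.
- env.close_job(): hands the job in; it is judged then, once.
The state is a dict: "time": time; "qpos": joint angles; "joint_velocities": joint speeds; "joint_torque": joint torques, N m; "eef_pos": TCP position; "eef_rot": TCP orientation; "ft_force": force on the tool from outside, world axes, zero at the start; "wrist_torque": the same for the moment, N m; "width": finger opening in mm; "grasp_force": force on a finger pad.
Only numpy, scipy, OpenCV 4.12 (cv2) and the standard library are available. Lean on these libraries where they do the work, as an engineer would, in place of code of your own. Each camera call takes 0.05 s, during which the arm holds its last target. There are 200 camera calls.

## Working session

There is one attempt and no reset: what is moved stays moved. The work goes in short steps, Python scripts to look and compute and a tool call to move; the robot and the scene stay as the last step left them, time stands still between calls to the robot, and variables do not carry over. Pictures are saved under pics/ and viewed, at most 10 in all, crops included, and the job is handed in when it is done.

Besides the shell and the picture viewer there is one more tool, called after "Emit:" as name(argument=value, ...), one argument or row to a line, values as JSON. step_arm: Moves the arm, as the interface text tells. Its arguments: {"type":"object","properties":{"plan":{"type":"array"},"grip_force":{"type":"number"}},"required":["plan"]}

```bash
mkdir -p pics; python3 - <<'E'
from rig import env
import cv2
for n in("scene","top"):
    cv2.imwrite(f"pics/{n}0.png",env.snapshot(n)[:,:,::-1])
    print(n,env.calibration(n))
print(env.get_state())
E
```

```text
scene {'intrinsics': array([[511.22774636,   0.        , 278.4012993 ],
       [  0.        , 511.22774636, 210.13862184],
       [  0.        ,   0.        ,   1.        ]]), 'rvec': array([ 1.99938968,  0.90129303, -0.48835457]), 'tvec': array([-335.44444601, -103.77674815, 1696.55789351])}
top {'intrinsics': array([[428.86911569,   0.        , 274.61235654],
       [  0.        , 428.86911569, 207.17446405],
       [  0.        ,   0.        ,   1.        ]]), 'rvec': array([ 2.13737707, -2.12081868,  0.17184424]), 'tvec': array([   5.28200336,  548.3832877 , 1345.59839225])}
{'time': 0.1, 'qpos': array([-1.37460221,  0.43515631,  0.02496202,  1.57399588, -0.0116001 ,
        1.13397272, -0.07508706]), 'joint_velocities': array([-0.00065822, -0.00157639,  0.00105071, -0.00352771, -0.00021101,
        0.00010055,  0.0010092 ]), 'joint_torque': array([ 3.24985245e-03, -6.69128537e+01,  9.88043658e-01, -3.15140426e+01,
       -6.04389282e-02,  3.74133652e-02,  5.26376255e-05]), 'eef_pos': array([183.88470881, 596.83409312, 200.42541749]), 'eef_rot': array([-4.67659256e-01, -3.10650276e+00,  2.17505196e-03]), 'ft_force': array([ 0.69820321, -1.19478277,  0.47523178]), 'wrist_torque': array([ 0.02461774, -0.02828401, -0.00464536]), 'grasp_force': 0.0, 'width': 91.55969596682645}
```

View pics/scene0.png

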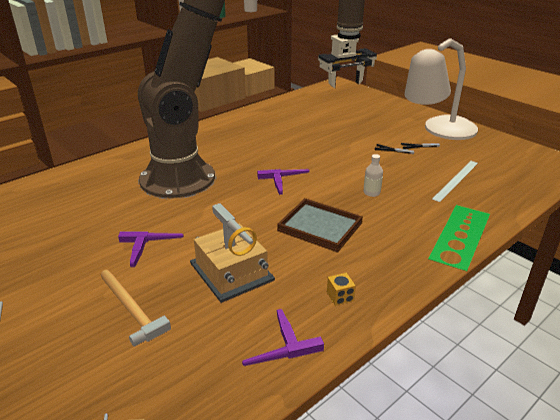

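View pics/top0.png

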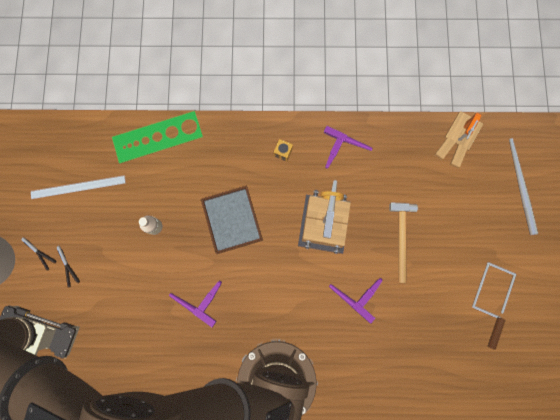

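The stake-shaped candidates are:
- The grey one in the split block, at scene (225,220) and top (330,210).
- Purple ones at scene (283,178), (150,242) and (285,345), which are decoys.

I choose the grey one with the brass ring. The tray is at scene (320,223) and top (232,219). I'll check the choice in close crops.

```bash
python3 - <<'E'
import cv2,numpy as np
a=cv2.imread("pics/scene0.png")[195:305,185:365]; b=cv2.imread("pics/top0.png")[165:265,190:360]
cv2.imwrite("pics/c1.png",cv2.resize(a,None,fx=4.4,fy=4.4,interpolation=cv2.INTER_CUBIC))
cv2.imwrite("pics/c2.png",cv2.resize(b,None,fx=4.7,fy=4.7,interpolation=cv2.INTER_CUBIC))
E
```

```text
(no output)
```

View pics/c1.png

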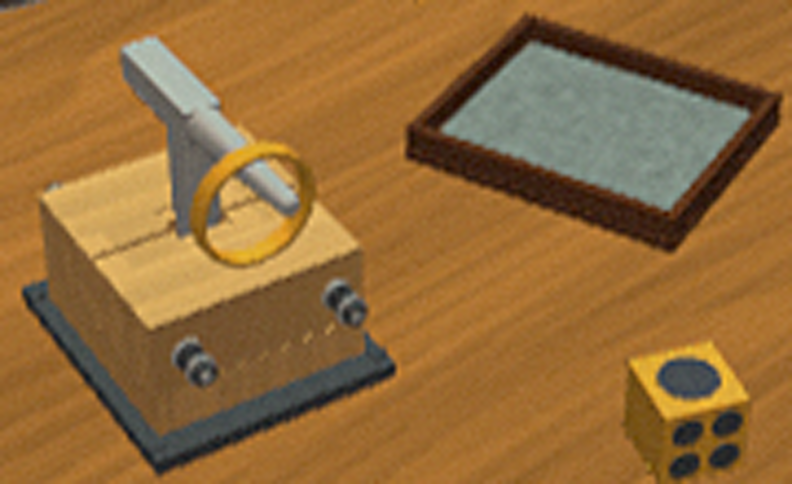

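View pics/c2.png

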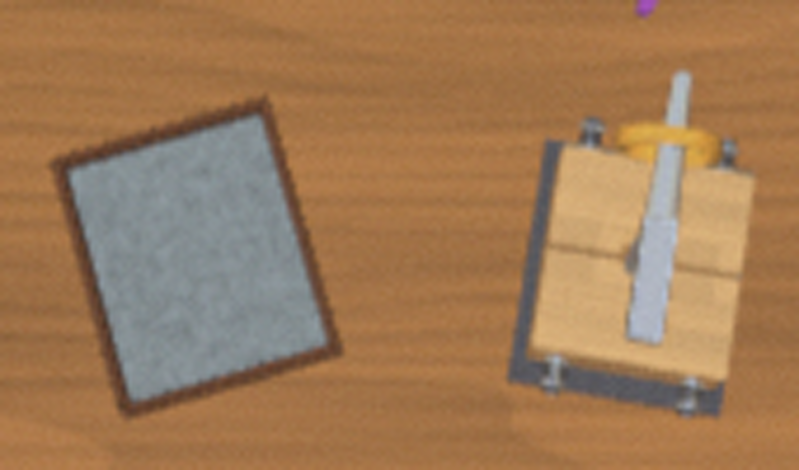

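The crops confirm the grey stake, with the brass bangle on its horn. In crop 1 the horn tip is at about (294,205) and the beak at (140,50). In crop 2 the tip is at (682,73) and the beak at (645,340). Next I fit poses to the corner pixels.

```bash
cat > h.py <<'E'
import cv2,numpy as np
from scipy.optimize import least_squares
from rig import env
C={n:env.calibration(n) for n in("scene","top")}
def proj(n,P):
    c=C[n];return cv2.projectPoints(np.array(P,float).reshape(-1,3),c["rvec"],c["tvec"],c["intrinsics"],None)[0][:,0]
def W(p,P):
    c,s=np.cos(p[2]),np.sin(p[2]);P=np.array(P,float)
    return np.c_[p[0]+c*P[:,0]-s*P[:,1],p[1]+s*P[:,0]+c*P[:,1],P[:,2]]
E
cat > fit.py <<'E'
from h import *
S=lambda L:(np.array(L,float)+.5)/4.4-.5+[185,195]
T=lambda L:(np.array(L,float)+.5)/4.7-.5+[190,165]
def fit(name,tp,tx,sp,sx,p0):
    f=lambda p:np.r_[(proj("top",W(p,tp))-T(tx)).ravel(),(proj("scene",W(p,sp))-S(sx)).ravel()]
    r=least_squares(f,p0,loss="soft_l1",x_scale=[10,10,.05]);print(name,r.x.round(3),"deg",np.degrees(r.x[2]).round(2));print(f(r.x).round(1).reshape(-1,2).tolist())
    return r.x
b=fit("block",[(70,65,85),(70,-65,85),(-70,-65,85),(-70,65,85)],[(562,143),(753,177),(726,380),(530,350)],
 [(-70,-65,85),(70,-65,85),(70,65,85),(87.5,-75,0),(87.5,75,0)],[(40,195),(152,328),(362,245),(160,472),(395,370)],[500,-150,0])
s=fit("stake",[(-62,11,170),(-62,-11,170),(16,11,170),(16,-11,170),(113,0,164)],[(628,337),(662,342),(645,215),(678,218),(682,72)],
 [(-62,11,170),(-62,-11,170),(16,11,170),(16,-11,170),(113,0,164)],[(155,38),(122,55),(218,103),(187,115),(296,208)],[500,-150,0])
t=fit("tray",[(95,80,26),(95,-80,26),(-95,-80,26),(-95,80,26)],[(52,163),(266,98),(342,350),(125,415)],
 [(-95,-80,26),(95,-80,26),(95,80,26),(-95,80,26)],[(407,130),(672,240),(782,97),(530,15)],[500,150,0])
# ring x: band mid-bottom
for x in(54,60,66,72,78):
    print(x,((proj("scene",W(s,[(x,0,170-66),(x,35,135),(x,-35,135)]))-[185,195]+.5)*4.4).round(0).tolist(),((proj("top",W(s,[(x,35,135),(x,-35,135)]))-[190,165]+.5)*4.7).round(0).tolist())
E
python3 fit.py
```

```text
block [ 4.98893e+02 -1.52040e+02 -1.51000e-01] deg -8.67
[[-0.5, 1.1], [-0.4, 0.3], [-0.5, 0.9], [-0.3, 0.7], [-0.5, 0.4], [-0.1, 0.7], [0.3, 0.6], [0.1, 1.3], [0.4, 1.6]]
stake [ 5.01024e+02 -1.53380e+02 -1.51000e-01] deg -8.65
[[-0.3, 0.2], [-0.1, 0.3], [-0.2, 0.1], [0.1, 0.6], [-0.2, -0.1], [-0.0, 0.3], [-0.6, -0.9], [1.0, 0.6], [-0.3, 0.8], [0.2, 1.3]]
tray [5.12502e+02 1.51896e+02 2.96000e-01] deg 16.95
[[-0.4, -1.0], [0.5, -0.7], [0.3, 0.4], [-1.0, 0.6], [-0.6, 0.3], [0.5, -3.2], [0.2, 0.3], [-0.6, 0.5]]
54 [[245.0, 248.0], [300.0, 180.0], [184.0, 223.0]] [[610.0, 162.0], [717.0, 178.0]]
60 [[250.0, 254.0], [306.0, 186.0], [189.0, 229.0]] [[611.0, 153.0], [718.0, 169.0]]
66 [[256.0, 260.0], [311.0, 191.0], [194.0, 235.0]] [[612.0, 144.0], [719.0, 160.0]]
72 [[262.0, 266.0], [317.0, 197.0], [200.0, 241.0]] [[614.0, 135.0], [721.0, 152.0]]
78 [[267.0, 272.0], [323.0, 203.0], [206.0, 247.0]] [[615.0, 126.0], [722.0, 143.0]]
```

```bash
cat > d.py <<'E'
import sys,numpy as np
from scipy.spatial.transform import Rotation as R
from rig import env
def d(x,y,z,yaw):
    s=env.get_state();r=R.from_rotvec(s["eef_rot"])
    a=np.radians(yaw);Y=np.array([np.cos(a),np.sin(a),0]);Z=np.array([0,0,-1.]);X=np.cross(Y,Z)
    t=R.from_matrix(np.c_[X,Y,Z])
    print("t",round(s["time"],2),"tool shift mm",r.inv().apply(np.array([x,y,z])-s["eef_pos"]).round(1),"turn deg",np.degrees((r.inv()*t).as_rotvec()).round(1),
     "pos",s["eef_pos"].round(1),"tooly",r.as_matrix()[:,1].round(3),"F",s["ft_force"].round(1),"w",round(s["width"],1),"g",round(s["grasp_force"],1),"q",s["qpos"].round(2))
if __name__=="__main__": d(*map(float,sys.argv[1:]))
E
python3 d.py 570 -139.4 230 -8.65
```

```text
t 0.1 tool shift mm [-585.8 -590.   -28.7] turn deg [-0.1  0.1 81.5] pos [183.9 596.8 200.4] tooly [ 0.294  0.956 -0.001] F [ 0.7 -1.2  0.5] w 91.6 g 0.0 q [-1.37  0.44  0.02  1.57 -0.01  1.13 -0.08]
```

Emit:
step_arm(
  plan=[
    [-0.03, -0.03, -0.006, 0, 0, 5.4, 0.045],
    [-0.07, -0.07, -0.015, 0, 0, 10.8, 0.045],
    [-0.11, -0.11, -0.025, 0, 0, 16.2, 0.045],
    [-0.15, -0.15, -0.035, 0, 0, 21.6, 0.045],
    [-0.19, -0.19, -0.04, 0, 0, 27, 0.045],
  ],
  grip_force=20,
)

```text
time: 0.72
eef_pos: [310.3, 358.1, 241.5]
eef_rot: [1.185, 2.91, 0.001]
ft_force: [1.3, 0.3, -0.3]
width: 47.5
grasp_force: 0.0
```

```bash
python3 d.py 570 -139.4 240 -8.65
```

```text
t 0.72 tool shift mm [-533.3 -174.6    1.3] turn deg [ 0.  -0.  54.3] pos [310.3 358.1 241.5] tooly [0.698 0.716 0.   ] F [ 1.3  0.3 -0.3] w 47.5 g 0.0 q [-1.14  0.15  0.2   1.88 -0.03  1.12 -0.13]
```

Emit:
step_arm(
  plan=[
    [-0.054, -0.018, 0, 0, 0, 5.4, 0.045],
    [-0.108, -0.036, 0, 0, 0, 10.8, 0.045],
    [-0.162, -0.054, 0, 0, 0, 16.2, 0.045],
    [-0.216, -0.072, 0, 0, 0, 21.6, 0.045],
    [-0.27, -0.09, 0, 0, 0, 27, 0.045],
  ],
)

```text
time: 1.35
eef_pos: [441.2, 105.5, 241.1]
eef_rot: [-1.831, -2.553, -0.001]
ft_force: [1.6, 0.5, 0.1]
width: 45.2
grasp_force: 0.0
```

```bash
python3 d.py 570 -139.4 240 -8.65
```

```text
t 1.35 tool shift mm [-273.3   43.4    1.1] turn deg [ 0.  -0.  27.4] pos [441.2 105.5 241.1] tooly [0.947 0.321 0.   ] F [1.6 0.5 0.1] w 45.2 g 0.0 q [-0.79  0.11  0.48  1.94 -0.06  1.11  0.05]
```

Emit:
step_arm(
  plan=[
    [-0.06, 0.009, 0, 0, 0, 6, 0.045],
    [-0.12, 0.019, 0, 0, 0, 12, 0.045],
    [-0.18, 0.028, 0, 0, 0, 18, 0.045],
    [-0.235, 0.037, 0, 0, 0, 23.5, 0.045],
    [-0.272, 0.0435, 0, 0, 0, 27.4, 0.045],
  ],
)

```text
time: 1.98
eef_pos: [570.3, -138.8, 240.8]
eef_rot: [2.385, 2.045, -0.001]
ft_force: [-0.5, 1.0, 0.3]
width: 44.8
grasp_force: 0.0
```

Emit:
step_arm(
  plan=[
    [0, 0, 0, 0, 0, 0, 0.045],
    [0, 0, 0, 0, 0, 0, 0.045],
  ],
)

```text
time: 2.22
eef_pos: [569.5, -135.3, 240.6]
eef_rot: [-2.378, -2.051, 0.001]
ft_force: [-0.3, 0.5, 0.6]
width: 44.7
grasp_force: 0.0
```

```bash
python3 d.py 570 -139.4 142.6 -8.65; python3 - <<'E'
from rig import env;import cv2
a=env.snapshot("scene")[150:300,150:350,::-1];b=env.snapshot("top")[130:280,260:460,::-1]
cv2.imwrite("pics/h1.png",cv2.resize(cv2.vconcat([a,b]),None,fx=2,fy=2,interpolation=cv2.INTER_CUBIC))
E
```

```text
t 2.23 tool shift mm [-4.   1.2 98. ] turn deg [-0.1 -0.   0.2] pos [ 569.5 -135.3  240.6] tooly [ 0.989 -0.147 -0.001] F [-0.3  0.5  0.6] w 44.7 g 0.0 q [-0.36  0.39  0.7   1.66 -0.27  1.2   0.26]
```

View pics/h1.png

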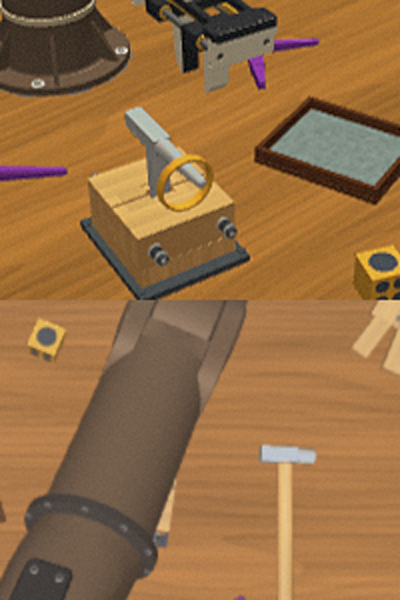

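Emit:
step_arm(
  plan=[
    [-0.004, 0.001, 0.02, 0, 0, 0, 0.045],
    [-0.004, 0.001, 0.04, 0, 0, 0, 0.045],
    [-0.004, 0.001, 0.055, 0, 0, 0, 0.045],
    [-0.004, 0.001, 0.065, 0, 0, 0, 0.045],
    [-0.004, 0.001, 0.065, 0, 0, 0, 0.045],
  ],
)

```text
time: 2.95
eef_pos: [570.0, -139.7, 175.7]
eef_rot: [-2.379, -2.05, 0.001]
ft_force: [0.6, 0.4, 0.4]
width: 45.0
grasp_force: 0.0
```

```bash
python3 d.py 570 -139.4 142.6 -8.65; python3 - <<'E'
from h import *
print(proj("scene",[env.get_state()["eef_pos"]]))
a=env.snapshot("scene")[160:300,170:310,::-1]
cv2.imwrite("pics/h2.png",cv2.resize(a,None,fx=4,fy=4,interpolation=cv2.INTER_CUBIC))
E
```

```text
t 2.95 tool shift mm [ 0.3 -0.  33.1] turn deg [-0.1 -0.   0.2] pos [ 570.  -139.7  175.7] tooly [ 0.989 -0.148 -0.001] F [0.6 0.4 0.4] w 45.0 g 0.0 q [-0.32  0.45  0.68  1.74 -0.31  1.07  0.31]
[[250.60680444 225.23017958]]
```

View pics/h2.png

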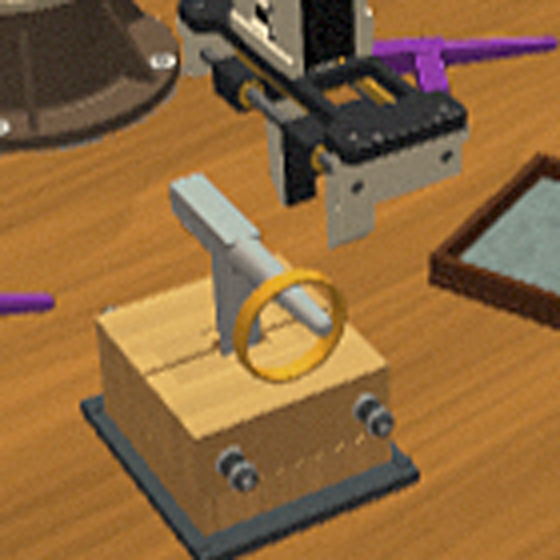

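The picture shows the bangle's band at about (335,300). The fingers straddle it from above, with the front fingertip at (350,240), which is higher than the TCP projection of (322,261). I'll check that discrepancy before going lower.

```bash
python3 - <<'E'
from h import *
from scipy.spatial.transform import Rotation as R
s=env.get_state();r=R.from_rotvec(s["eef_rot"]).as_matrix()
pts=[s["eef_pos"]+r@np.array(v) for v in((0,22,0),(0,-22,0),(9.5,40,0),(-9.5,40,0),(-9.5,-22,0),(0,40,-30),(0,40,-66))]
print(((proj("scene",pts)-[170,160]+.5)*4).round(0).tolist())
a=np.radians(72.9);Y=np.array([np.cos(a),np.sin(a),0]);p=np.array([184,597,200.5])
print(proj("scene",[p,p+46*Y,p-46*Y,p+65*Y,p-65*Y]).round(1).tolist())
a=cv2.imread("pics/scene0.png")[30:110,300:400]
cv2.imwrite("pics/c3.png",cv2.resize(a,None,fx=5,fy=5,interpolation=cv2.INTER_CUBIC))
E
```

```text
[[344.0, 281.0], [305.0, 244.0], [375.0, 292.0], [346.0, 303.0], [291.0, 249.0], [360.0, 253.0], [358.0, 198.0]]
[[344.7, 92.8], [355.9, 90.9], [333.3, 94.8], [360.5, 90.1], [328.5, 95.6]]
```

View pics/c3.png

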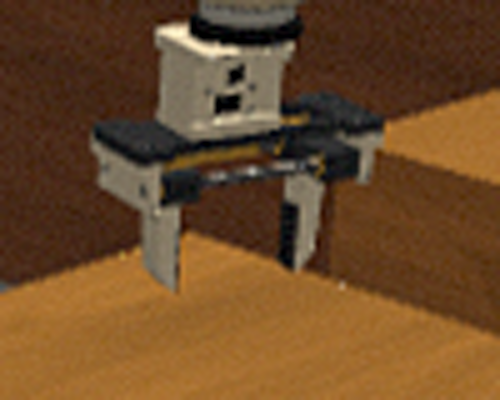

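```bash
python3 - <<'E'
from h import *
p=np.array([184,597,0]);print(proj("top",[p+[0,0,z] for z in(200,270,320)]).round(1).tolist())
q=np.array([569.5,-135.3,240.6])+np.array([.989,-.147,0])*35
print(proj("scene",[q,q+[0,0,30],q+[0,0,40]]).round(1).tolist())
E
```

```text
[[60.5, 326.3], [47.0, 329.1], [36.3, 331.4]]
[[259.3, 207.6], [259.0, 195.8], [258.9, 191.8]]
```

Emit:
step_arm(
  plan=[
    [0, 0, 0.01, 0, 0, 0, 0.045],
    [0, 0, 0.02, 0, 0, 0, 0.045],
    [0, 0, 0.03, 0, 0, 0, 0.045],
    [0, 0, 0.033, 0, 0, 0, 0.045],
  ],
)

```text
time: 3.5
eef_pos: [569.8, -140.1, 142.1]
eef_rot: [-2.38, -2.049, 0.001]
ft_force: [-1.2, -0.2, 0.9]
width: 45.0
grasp_force: 0.0
```

```bash
python3 - <<'E'
from h import *
print(env.get_state()["eef_pos"],env.get_state()["ft_force"])
a=env.snapshot("scene")[190:270,200:300,::-1]
cv2.imwrite("pics/h3.png",cv2.resize(a,None,fx=6,fy=6,interpolation=cv2.INTER_CUBIC))
E
```

```text
[ 569.82612516 -140.0611828   142.12890199] [-1.1769717  -0.17196904  0.86948014]
```

View pics/h3.png

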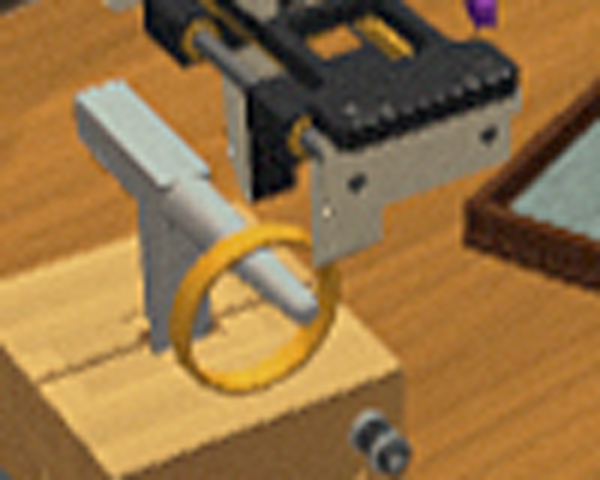

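The front finger overlaps only the band's upper part, with its tip at (345,250). The visible tips sit above the stated TCP, and there is clearance to go about 24 mm lower, so I'll do that and close.

Emit:
step_arm(
  plan=[
    [0, 0, 0.008, 0, 0, 0, 0.045],
    [0, 0, 0.016, 0, 0, 0, 0.045],
    [0, 0, 0.024, 0, 0, 0, 0.045],
    [0, 0, 0.024, 0, 0, 0, 0.035],
    [0, 0, 0.024, 0, 0, 0, 0.025],
  ],
  grip_force=15,
)

```text
time: 4.18
eef_pos: [570.5, -140.3, 119.2]
eef_rot: [2.38, 2.05, 0.0]
ft_force: [0.8, 0.6, 0.1]
width: 29.3
grasp_force: 0.0
```

Emit:
step_arm(
  plan=[
    [0, 0, 0, 0, 0, 0, 0.015],
    [0, 0, 0, 0, 0, 0, 0.005],
    [0, 0, 0, 0, 0, 0, 0],
    [0, 0, 0, 0, 0, 0, 0],
    [0, 0, 0, 0, 0, 0, 0],
  ],
)

```text
time: 4.8
eef_pos: [570.5, -140.3, 119.3]
eef_rot: [2.38, 2.05, 0.0]
ft_force: [0.9, 0.2, 1.1]
width: 11.8
grasp_force: 15.0
```

Emit:
step_arm(
  plan=[
    [0, 0, -0.003, 0, 0, 0, 0],
    [0, 0, -0.009, 0, 0, 0, 0],
    [0, 0, -0.015, 0, 0, 0, 0],
    [0, 0, -0.02, 0, 0, 0, 0],
    [0, 0, -0.022, 0, 0, 0, 0],
  ],
  grip_force=25,
)

```text
time: 5.42
eef_pos: [570.5, -140.2, 141.6]
eef_rot: [2.38, 2.05, 0.001]
ft_force: [0.1, 0.1, -0.6]
width: 11.3
grasp_force: 25.0
```

```bash
python3 d.py 570 -139.4 142.6 -8.65; python3 - <<'E'
from h import *
a=env.snapshot("scene")[190:270,200:300,::-1]
cv2.imwrite("pics/h4.png",cv2.resize(a,None,fx=6,fy=6,interpolation=cv2.INTER_CUBIC))
E
```

```text
t 5.42 tool shift mm [ 0.7 -0.7 -1. ] turn deg [ 0.  -0.   0.1] pos [ 570.5 -140.2  141.6] tooly [ 0.989 -0.148  0.001] F [ 0.1  0.1 -0.6] w 11.3 g 25.0 q [-0.31  0.48  0.66  1.78 -0.35  0.99  0.34]
```

View pics/h4.png

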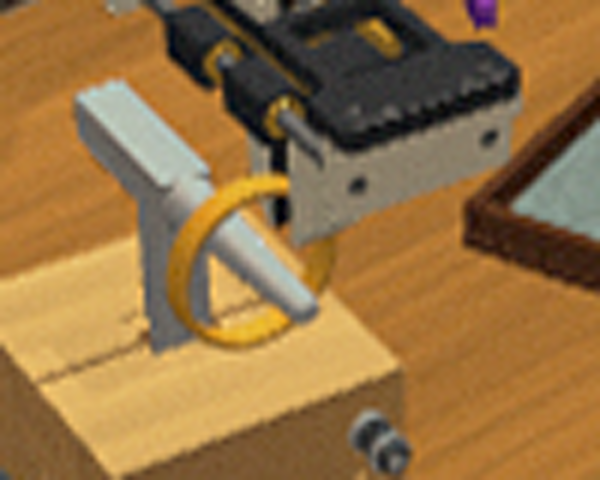

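The bangle is up and the horn passes near its centre, with the ring bottom at (235,345) and the horn tip at (305,310). Next I slide it off over the tip.

Emit:
step_arm(
  plan=[
    [0, 0.01, 0, 0, 0, 0, 0],
    [0, 0.03, 0, 0, 0, 0, 0],
    [0, 0.055, 0, 0, 0, 0, 0],
    [0, 0.08, 0, 0, 0, 0, 0],
    [0, 0.095, 0, 0, 0, 0, 0],
  ],
)

```text
time: 6.1
eef_pos: [665.9, -154.2, 140.4]
eef_rot: [-2.38, -2.051, 0.0]
ft_force: [0.5, 0.4, -1.8]
width: 11.2
grasp_force: 25.0
```

Emit:
step_arm(
  plan=[
    [0.01, 0.002, -0.005, 0, 0, 0, 0],
    [0.04, 0.002, -0.015, 0, 0, 0, 0],
    [0.08, 0.0, -0.02, 0, 0, 0, 0],
    [0.12, -0.03, -0.02, 0, 0, -5, 0],
    [0.16, -0.06, -0.02, 0, 0, -10, 0],
  ],
)

```text
time: 6.72
eef_pos: [627.8, 15.0, 161.2]
eef_rot: [-2.188, -2.254, -0.0]
ft_force: [0.3, 1.4, -0.7]
width: 11.6
grasp_force: 25.0
```

```bash
python3 d.py 505.5 174.9 80 16.95
```

```text
t 6.72 tool shift mm [ 163.4 -117.6   81.2] turn deg [ -0.   -0.  -15.3] pos [627.8  15.  161.2] tooly [ 1.     0.029 -0.   ] F [ 0.3  1.4 -0.7] w 11.6 g 25.0 q [-0.51  0.52  0.61  1.65 -0.33  1.07  0.22]
```

Emit:
step_arm(
  plan=[
    [0.036, -0.026, 0.01, 0, 0, -3, 0],
    [0.075, -0.054, 0.03, 0, 0, -7, 0],
    [0.115, -0.083, 0.05, 0, 0, -11, 0],
    [0.15, -0.107, 0.07, 0, 0, -14, 0],
    [0.162, -0.117, 0.081, 0, 0, -15.3, 0],
  ],
)

```text
time: 7.35
eef_pos: [505.0, 174.9, 79.4]
eef_rot: [-1.866, -2.525, 0.001]
ft_force: [0.5, -0.6, -0.7]
width: 11.4
grasp_force: 25.0
```

Emit:
step_arm(
  plan=[
    [0, 0, 0, 0, 0, 0, 0],
    [0, 0, 0.01, 0, 0, 0, 0],
    [0, 0, 0.02, 0, 0, 0, 0],
    [0, 0, 0.03, 0, 0, 0, 0],
    [0, 0, 0.036, 0, 0, 0, 0],
  ],
)

```text
time: 7.98
eef_pos: [507.5, 171.2, 43.3]
eef_rot: [-1.875, -2.521, 0.001]
ft_force: [-0.6, 0.0, -0.8]
width: 11.4
grasp_force: 25.0
```

```bash
python3 d.py 505.5 174.9 25.5 16.95;  python3 - <<'E'
from h import *
a=env.snapshot("scene")[150:270,260:380,::-1]
cv2.imwrite("pics/h5.png",cv2.resize(a,None,fx=5,fy=5,interpolation=cv2.INTER_CUBIC))
E
```

```text
t 7.97 tool shift mm [ 4.1 -0.8 17.8] turn deg [-0.   0.  -0.2] pos [507.5 171.2  43.3] tooly [ 0.958  0.288 -0.001] F [-0.6  0.  -0.8] w 11.4 g 25.0 q [-0.76  0.51  0.47  1.99 -0.34  0.72  0.2 ]
```

View pics/h5.png

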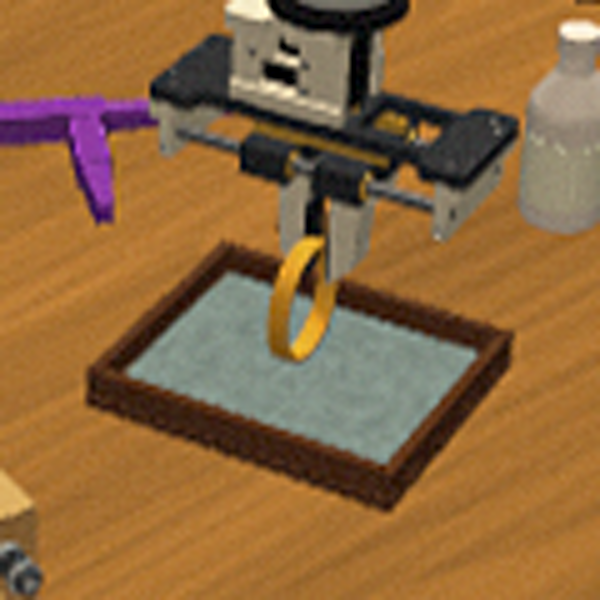

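The bangle is held upright over the tray centre, with its lowest point at (292,360). Next I work out its height by fitting the ring outline.

```bash
cat > ring.py <<'E'
from h import *
def brass():
    a=env.snapshot("scene")
    h=cv2.cvtColor(a,cv2.COLOR_RGB2HSV);m=cv2.inRange(h,(17,150,110),(27,255,255));m[:,:268]=0;m[:,385:]=0;m[:190]=0;m[255:]=0
    n,l,s,c=cv2.connectedComponentsWithStats(m);i=1+np.argmax(s[1:,4]);return s[i],c[i].round(1)
E
python3 - <<'E'
from ring import *
print(brass())
s=env.get_state();p=s["eef_pos"]
Y=np.array([.958,.288,0]);X=np.array([-.288,.958,0]);t=np.linspace(0,6.28,73)
for dz in(0,5,10,15,20,25):
    c=p-24*X+[0,0,dz]
    P=np.concatenate([c+e*Y+35*np.outer(np.cos(t),X)+35*np.outer(np.sin(t),[0,0,1]) for e in(-6,6)])
    q=proj("scene",P);print(dz,q.min(0).round(1),q.max(0).round(1))
E
```

```text
(array([313, 197,  14,  25, 170], dtype=int32), array([319.5, 210. ]))
0 [311.8 203.7] [327.4 228.8]
5 [311.9 202.2] [327.5 227.4]
10 [312.  200.7] [327.6 225.9]
15 [312.  199.1] [327.7 224.4]
20 [312.1 197.6] [327.8 223. ]
25 [312.2 196.1] [327.9 221.5]
```

Emit:
step_arm(
  plan=[
    [0, 0, 0.006, 0, 0, 0, 0],
    [0, 0, 0.012, 0, 0, 0, 0],
    [0, 0, 0.015, 0, 0, 0, 0],
    [0, 0, 0.017, 0, 0, 0, 0],
    [0, 0, 0.018, 0, 0, 0, 0],
  ],
)

```text
time: 8.7
eef_pos: [507.6, 171.8, 26.1]
eef_rot: [-1.874, -2.522, -0.0]
ft_force: [0.5, 0.5, -1.1]
width: 11.5
grasp_force: 25.0
```

Emit:
step_arm(
  plan=[
    [0, 0, 0.0005, 0, 0, 0, 0],
    [0, 0, 0.001, 0, 0, 0, 0],
    [0, 0, 0.0015, 0, 0, 0, 0],
  ],
)

```text
time: 9.07
eef_pos: [507.6, 171.8, 24.7]
eef_rot: [1.874, 2.522, 0.0]
ft_force: [-0.7, 0.3, 0.8]
width: 11.5
grasp_force: 25.0
```

```bash
python3 d.py 505.5 174.9 25.5 16.95;  python3 -c "
from ring import *
print(brass())"
```

```text
t 9.07 tool shift mm [ 3.6 -1.1 -0.8] turn deg [ 0.  -0.  -0.2] pos [507.6 171.8  24.7] tooly [0.957 0.289 0.   ] F [-0.7  0.3  0.8] w 11.5 g 25.0 q [-0.75  0.54  0.45  2.   -0.36  0.68  0.22]
(array([314, 203,  13,  25, 164], dtype=int32), array([319.5, 215.3]))
```

Emit:
step_arm(
  plan=[
    [0, 0, 0.0007, 0, 0, 0, 0],
    [0, 0, 0.0014, 0, 0, 0, 0],
    [0, 0, 0.0014, 0, 0, 0, 0],
  ],
)

```text
time: 9.5
eef_pos: [507.5, 171.8, 23.2]
eef_rot: [-1.874, -2.522, 0.0]
ft_force: [-0.4, -0.3, -0.9]
width: 11.7
grasp_force: 25.0
```

Emit:
step_arm(
  plan=[
    [0, 0, 0.0007, 0, 0, 0, 0],
    [0, 0, 0.0014, 0, 0, 0, 0],
    [0, 0, 0.002, 0, 0, 0, 0],
  ],
)

```text
time: 9.88
eef_pos: [508.4, 172.8, 22.4]
eef_rot: [1.873, 2.522, 0.004]
ft_force: [-2.2, 1.9, 18.4]
width: 11.3
grasp_force: 25.0
```

Emit:
step_arm(
  plan=[
    [0, 0, 0.0007, 0, 0, 0, 0],
    [0, 0, 0.0014, 0, 0, 0, 0],
    [0, 0, 0.002, 0, 0, 0, 0],
  ],
)

```text
time: 10.25
eef_pos: [509.9, 174.0, 21.5]
eef_rot: [1.872, 2.522, 0.009]
ft_force: [-4.0, 4.3, 26.4]
width: 11.4
grasp_force: 25.0
```

Emit:
step_arm(
  plan=[
    [0, 0, -0.0015, 0, 0, 0, 0],
    [0, 0, -0.003, 0, 0, 0, 0],
    [0, 0, -0.0034, 0, 0, 0, 0],
    [0, 0, -0.0034, 0, 0, 0, 0],
  ],
  grip_force=10,
)

```text
time: 10.75
eef_pos: [507.3, 171.5, 22.4]
eef_rot: [-1.874, -2.521, 0.001]
ft_force: [-1.3, 0.0, -1.0]
width: 12.0
grasp_force: 10.0
```

Emit:
step_arm(
  plan=[
    [0, 0, 0, 0, 0, 0, 0.016],
    [0, 0, 0, 0, 0, 0, 0.022],
    [0, 0, 0, 0, 0, 0, 0.03],
    [0, 0, 0, 0, 0, 0, 0.04],
    [0, 0, 0, 0, 0, 0, 0.05],
  ],
)

```text
time: 11.38
eef_pos: [507.6, 171.8, 22.6]
eef_rot: [-1.874, -2.522, -0.0]
ft_force: [-0.7, 0.5, 0.1]
width: 45.6
grasp_force: 0.0
```

```bash
python3 d.py 505.5 174.9 25.5 16.95;  python3 -c "
from ring import *
print(brass());print(brass())"
```

```text
t 11.38 tool shift mm [ 3.6 -1.1 -2.9] turn deg [ 0.  -0.  -0.2] pos [507.6 171.8  22.6] tooly [0.957 0.289 0.   ] F [-0.7  0.5  0.1] w 45.6 g 0.0 q [-0.75  0.54  0.44  2.   -0.36  0.67  0.22]
(array([312, 203,  15,  25, 192], dtype=int32), array([319., 215.]))
(array([312, 203,  15,  25, 189], dtype=int32), array([318.8, 215.1]))
```

```bash
python3 - <<'E'
from h import *
p=np.array([507.5,171.2,43.3]);Y=np.array([.958,.288,0])
for e in(6,16,25):
  print(e,proj("scene",[p+e*Y+[0,0,z] for z in(0,10,20,30)]).round(1).tolist())
E
python3 d.py 500.3 -153 230 81.35
```

```text
6 [[325.7, 212.9], [325.8, 210.0], [326.0, 207.0], [326.2, 204.0]]
16 [[328.8, 214.0], [329.0, 211.0], [329.2, 208.0], [329.4, 205.0]]
25 [[331.7, 214.9], [331.9, 211.9], [332.1, 208.9], [332.3, 205.9]]
t 11.47 tool shift mm [-308.9 -100.7 -207.4] turn deg [ -0.   -0.  -64.6] pos [507.5 171.8  22.6] tooly [ 0.957  0.289 -0.   ] F [ 0.3 -0.7 -0.1] w 48.9 g 0.0 q [-0.75  0.54  0.44  2.   -0.36  0.67  0.22]
```

Emit:
step_arm(
  plan=[
    [0, 0, -0.01, 0, 0, 0, 0.05],
    [0, 0, -0.03, 0, 0, 0, 0.05],
    [0, 0, -0.06, 0, 0, 0, 0.05],
    [0, 0, -0.1, 0, 0, 0, 0.05],
    [0, 0, -0.15, 0, 0, 0, 0.05],
  ],
)

```text
time: 12.1
eef_pos: [507.0, 171.4, 174.1]
eef_rot: [-1.874, -2.521, 0.002]
ft_force: [0.9, 0.4, 0.3]
width: 50.0
grasp_force: 0.0
```

Emit:
step_arm(
  plan=[
    [0, 0, -0.03, 0, 0, 0, 0.05],
    [0, 0, -0.05, 0, 0, 0, 0.05],
    [0, 0, -0.06, 0, 0, 0, 0.05],
  ],
)

```text
time: 12.48
eef_pos: [507.9, 171.8, 234.3]
eef_rot: [1.873, 2.521, 0.003]
ft_force: [-0.4, 0.2, -0.1]
width: 50.0
grasp_force: 0.0
```

```bash
python3 -c "
from ring import *
print(brass());print(brass())"
python3 d.py 500.3 -153 230 81.35
```

```text
(array([312, 203,  15,  25, 187], dtype=int32), array([318.9, 215.3]))
(array([312, 203,  15,  25, 185], dtype=int32), array([318.9, 215.3]))
t 12.57 tool shift mm [-308.8 -101.     3.3] turn deg [  0.1   0.  -64.6] pos [507.9 171.8 233.6] tooly [0.957 0.289 0.002] F [-0.4  0.1 -0.3] w 50.1 g 0.0 q [-0.88  0.28  0.58  1.78 -0.17  1.13  0.05]
```

Emit:
step_arm(
  plan=[
    [-0.03, -0.01, 0, 0, 0, -8, 0.05],
    [-0.075, -0.025, 0, 0, 0, -18, 0.05],
    [-0.12, -0.04, 0, 0, 0, -28, 0.05],
    [-0.165, -0.055, 0, 0, 0, -38, 0.05],
    [-0.21, -0.07, 0, 0, 0, -48, 0.05],
  ],
)

```text
time: 13.2
eef_pos: [500.3, -50.9, 231.7]
eef_rot: [-0.677, -3.066, 0.001]
ft_force: [0.7, 0.1, 0.6]
width: 50.2
grasp_force: 0.0
```

```bash
python3 d.py 500.3 -153 230 81.35
```

```text
t 13.2 tool shift mm [-43.  -92.6   1.7] turn deg [ -0.   -0.1 -16.2] pos [500.3 -50.9 231.7] tooly [ 0.421  0.907 -0.001] F [0.7 0.1 0.6] w 50.2 g 0.0 q [-0.45  0.22  0.54  1.85 -0.12  1.11  1.27]
```

Emit:
step_arm(
  plan=[
    [-0.015, -0.035, 0, 0, 0, -6, 0.05],
    [-0.03, -0.065, 0, 0, 0, -12, 0.05],
    [-0.043, -0.0925, 0, 0, 0, -16.3, 0.05],
    [-0.043, -0.0925, 0, 0, 0, -16.3, 0.05],
    [-0.043, -0.0925, 0, 0, 0, -16.3, 0.05],
  ],
)

```text
time: 13.82
eef_pos: [500.3, -150.8, 231.8]
eef_rot: [-0.245, -3.131, -0.001]
ft_force: [0.5, 1.1, -0.9]
width: 49.9
grasp_force: 0.0
```

```bash
python3 d.py 500.3 -153 124 81.35
```

```text
t 13.82 tool shift mm [ -0.5  -2.2 107.8] turn deg [ 0.  -0.1 -0.3] pos [ 500.3 -150.8  231.8] tooly [0.156 0.988 0.   ] F [ 0.5  1.1 -0.9] w 49.9 g 0.0 q [-0.24  0.25  0.54  1.81 -0.14  1.12  1.77]
```

Emit:
step_arm(
  plan=[
    [0, -0.001, 0.03, 0, 0, -0.3, 0.05],
    [0, -0.002, 0.06, 0, 0, -0.3, 0.05],
    [0, -0.002, 0.085, 0, 0, -0.3, 0.05],
    [0, -0.002, 0.1, 0, 0, -0.3, 0.05],
    [0, -0.002, 0.107, 0, 0, -0.3, 0.05],
  ],
)

```text
time: 14.45
eef_pos: [500.2, -152.7, 125.0]
eef_rot: [-0.235, -3.132, -0.0]
ft_force: [-0.1, 0.2, -0.3]
width: 50.1
grasp_force: 0.0
```

Emit:
step_arm(
  plan=[
    [0, 0, 0, 0, 0, 0, 0.04],
    [0, 0, 0, 0, 0, 0, 0.03],
    [0, 0, 0, 0, 0, 0, 0.024],
  ],
  grip_force=15,
)

```text
time: 14.82
eef_pos: [500.8, -153.6, 126.3]
eef_rot: [0.236, 3.131, 0.0]
ft_force: [-0.6, 0.7, -0.1]
width: 25.9
grasp_force: 0.0
```

```bash
python3 d.py 500.3 -153 124 81.35
```

```text
t 14.82 tool shift mm [0.5 0.5 2.3] turn deg [0.  0.1 0. ] pos [ 500.8 -153.6  126.3] tooly [0.15  0.989 0.   ] F [-0.6  0.7 -0.1] w 25.9 g 0.0 q [-0.19  0.37  0.51  1.94 -0.23  0.88  1.86]
```

Emit:
step_arm(
  plan=[
    [0, 0, 0, 0, 0, 0, 0.018],
    [0, 0, 0, 0, 0, 0, 0.01],
    [0, 0, 0, 0, 0, 0, 0],
    [0, 0, 0, 0, 0, 0, 0],
  ],
  grip_force=10,
)

```text
time: 15.32
eef_pos: [500.7, -153.6, 126.1]
eef_rot: [0.236, 3.132, 0.0]
ft_force: [-0.9, 0.6, 6.0]
width: 22.0
grasp_force: 10.0
```

Emit:
step_arm(
  plan=[
    [0, 0, 0, 0, 0, 0, 0],
    [0, 0, 0, 0, 0, 0, 0],
  ],
  grip_force=60,
)

```text
time: 15.58
eef_pos: [500.7, -153.6, 126.1]
eef_rot: [0.236, 3.132, 0.0]
ft_force: [0.4, 0.8, 5.6]
width: 21.9
grasp_force: 60.0
```

```bash
python3 d.py 500.3 -153 124 81.35
```

```text
t 15.57 tool shift mm [0.5 0.5 2.1] turn deg [0.  0.1 0. ] pos [ 500.7 -153.6  126.1] tooly [0.15  0.989 0.   ] F [0.4 0.8 5.6] w 21.9 g 60.0 q [-0.19  0.37  0.51  1.94 -0.23  0.88  1.86]
```

Emit:
step_arm(
  plan=[
    [0, 0.002, 0, 1.75, 0, 0, 0],
    [0, 0.004, 0, 3.5, 0, 0, 0],
    [0, 0.006, 0.0002, 5.25, 0, 0, 0],
    [0, 0.008, 0.0004, 7, 0, 0, 0],
    [0, 0.008, 0.0004, 7, 0, 0, 0],
  ],
)

```text
time: 16.2
eef_pos: [501.8, -145.9, 125.5]
eef_rot: [-0.234, -3.118, 0.193]
ft_force: [0.6, -2.5, 2.6]
width: 21.4
grasp_force: 60.0
```

```bash
python3 d.py 500.3 -153 124 81.35; python3 -c "
from rig import env;print(env.get_state()['wrist_torque'])"
```

```text
t 16.2 tool shift mm [ 0.5 -7.1  2.4] turn deg [-7.1  0.   0.1] pos [ 501.8 -145.9  125.5] tooly [ 0.148  0.981 -0.123] F [ 0.6 -2.5  2.6] w 21.4 g 60.0 q [-0.34  0.38  0.56  1.96 -0.1   0.85  1.68]
[-0.56856422 -0.02011133 -0.01770782]
```

Emit:
step_arm(
  plan=[
    [0, -0.002, 0, -1.75, 0, 0, 0],
    [0, -0.004, -0.0002, -3.5, 0, 0, 0],
    [0, -0.006, -0.0003, -5.25, 0, 0, 0],
    [0, -0.008, -0.0005, -7, 0, 0, 0],
  ],
)

```text
time: 16.7
eef_pos: [500.1, -152.8, 126.2]
eef_rot: [-0.236, -3.132, -0.003]
ft_force: [0.9, 1.5, -6.0]
width: 21.5
grasp_force: 60.0
```

Emit:
step_arm(
  plan=[
    [0, -0.004, -0.0002, -3.5, 0, 0, 0],
    [0, -0.008, -0.0001, -7, 0, 0, 0],
    [0, -0.008, -0.0005, -7, 0, 0, 0],
    [0, -0.004, -0.0013, -3.5, 0, 0, 0],
    [0, 0, -0.0017, 0, 0, 0, 0],
  ],
)

```text
time: 17.32
eef_pos: [499.8, -154.0, 127.9]
eef_rot: [-0.238, -3.132, 0.004]
ft_force: [0.0, -3.6, -7.5]
width: 21.5
grasp_force: 60.0
```

```bash
python3 d.py 500.3 -153 124 81.35; python3 -c "
from rig import env;print(env.get_state()['wrist_torque'])"
```

```text
t 17.32 tool shift mm [-0.4  1.1  3.9] turn deg [-0.2 -0.  -0.1] pos [ 499.8 -154.   127.9] tooly [ 0.151  0.988 -0.003] F [ 0.  -3.6 -7.5] w 21.5 g 60.0 q [-0.19  0.37  0.5   1.94 -0.22  0.88  1.85]
[-0.55752661 -0.16273757 -0.11235906]
```

Emit:
step_arm(
  plan=[
    [0, 0.004, -0.0002, 3.5, 0, 0, 0],
    [0, 0.008, -0.0001, 7, 0, 0, 0],
    [0, 0.008, -0.0005, 7, 0, 0, 0],
    [0, 0.004, -0.0012, 3.5, 0, 0, 0],
    [0, 0, -0.0015, 0, 0, 0, 0],
  ],
)

```text
time: 17.95
eef_pos: [500.2, -152.3, 129.5]
eef_rot: [-0.234, -3.133, -0.005]
ft_force: [1.0, 2.6, -8.0]
width: 21.3
grasp_force: 60.0
```

Emit:
step_arm(
  plan=[
    [0, -0.004, -0.0002, -3.5, 0, 0, 0],
    [0, -0.008, -0.0001, -7, 0, 0, 0],
    [0, -0.008, -0.0005, -7, 0, 0, 0],
    [0, -0.004, -0.0012, -3.5, 0, 0, 0],
    [0, 0, -0.0015, 0, 0, 0, 0],
  ],
)

```text
time: 18.58
eef_pos: [500.0, -153.9, 131.1]
eef_rot: [-0.238, -3.132, 0.004]
ft_force: [1.0, -2.6, -7.5]
width: 21.7
grasp_force: 60.0
```

```bash
python3 d.py 500.3 -153 124 81.35; cat > blk.py <<'E'
from h import *
a=env.snapshot("scene");m=((a.max(2)<75)&(a.ptp(2)<25) if hasattr(a,'ptp') else (a.max(2)<75)&(np.ptp(a,2)<25)).astype(np.uint8)
b=cv2.imread("pics/scene0.png")[:,:,::-1]
# shift of block's lower region against start picture
r=(slice(255,300),slice(190,275));t=[cv2.cvtColor(np.ascontiguousarray(i[r]),cv2.COLOR_RGB2GRAY).astype(np.float32) for i in(b,a)]
print("block shift px",np.round(cv2.phaseCorrelate(t[0],t[1],cv2.createHanningWindow((85,45),cv2.CV_32F)),2))
E
python3 blk.py
```

```text
t 18.57 tool shift mm [-0.2  1.   7.1] turn deg [-0.2 -0.  -0. ] pos [ 500.  -153.9  131.1] tooly [ 0.151  0.988 -0.003] F [ 1.  -2.6 -7.5] w 21.7 g 60.0 q [-0.19  0.36  0.5   1.94 -0.22  0.89  1.85]Traceback (most recent call last):
  File "blk.py", line 6, in <module>
    print("block shift px",np.round(cv2.phaseCorrelate(t[0],t[1],cv2.createHanningWindow((85,45),cv2.CV_32F)),2))
                           ~~~~~~~~^^^^^^^^^^^^^^^^^^^^^^^^^^^^^^^^^^^^^^^^^^^^^^^^^^^^^^^^^^^^^^^^^^^^^^^^^^^^^
    return _wrapfunc(a, 'round', decimals=decimals, out=out)
    return _wrapit(obj, method, *args, **kwds)
    conv = _array_converter(obj)
ValueError: setting an array element with a sequence. The requested array has an inhomogeneous shape after 1 dimensions. The detected shape was (2,) + inhomogeneous part.
```

```bash
cat > blk.py <<'E'
from h import *
a=env.snapshot("scene")
b=cv2.imread("pics/scene0.png")[:,:,::-1]
r=(slice(255,300),slice(190,275));t=[cv2.cvtColor(np.ascontiguousarray(i[r]),cv2.COLOR_RGB2GRAY).astype(np.float32) for i in(b,a)]
print("block shift px",cv2.phaseCorrelate(t[0],t[1],cv2.createHanningWindow((85,45),cv2.CV_32F)))
E
python3 blk.py
```

```text
block shift px ((-0.06584927336677993, 0.530821250691826), 0.8908716164106204)
```

Emit:
step_arm(
  plan=[
    [0, 0.004, -0.0002, 3.5, 0, 0, 0],
    [0, 0.008, -0.0001, 7, 0, 0, 0],
    [0, 0.008, -0.0005, 7, 0, 0, 0],
    [0, 0.004, -0.0012, 3.5, 0, 0, 0],
    [0, 0, -0.0015, 0, 0, 0, 0],
  ],
)

```text
time: 19.3
eef_pos: [500.3, -152.5, 132.7]
eef_rot: [0.234, 3.133, 0.006]
ft_force: [0.9, 1.9, -7.6]
width: 21.3
grasp_force: 60.0
```

Emit:
step_arm(
  plan=[
    [0, -0.004, -0.0002, -3.5, 0, 0, 0],
    [0, -0.008, -0.0001, -7, 0, 0, 0],
    [0, -0.008, -0.0005, -7, 0, 0, 0],
    [0, -0.004, -0.0012, -3.5, 0, 0, 0],
    [0, 0, -0.0015, 0, 0, 0, 0],
  ],
)

```text
time: 19.92
eef_pos: [500.1, -153.9, 134.3]
eef_rot: [0.238, 3.132, -0.004]
ft_force: [-0.1, -2.8, -8.0]
width: 22.1
grasp_force: 60.0
```

Emit:
step_arm(
  plan=[
    [0, 0.004, -0.0002, 3.5, 0, 0, 0],
    [0, 0.008, -0.0001, 7, 0, 0, 0],
    [0, 0.008, -0.0005, 7, 0, 0, 0],
    [0, 0.004, -0.0012, 3.5, 0, 0, 0],
    [0, 0, -0.0015, 0, 0, 0, 0],
  ],
)

```text
time: 20.55
eef_pos: [500.4, -152.6, 135.8]
eef_rot: [0.234, 3.132, 0.005]
ft_force: [0.4, 1.5, -8.2]
width: 21.6
grasp_force: 60.0
```

Emit:
step_arm(
  plan=[
    [0, -0.004, -0.0002, -3.5, 0, 0, 0],
    [0, -0.008, -0.0001, -7, 0, 0, 0],
    [0, -0.008, -0.0005, -7, 0, 0, 0],
    [0, -0.004, -0.0012, -3.5, 0, 0, 0],
    [0, 0, -0.0015, 0, 0, 0, 0],
  ],
)

```text
time: 21.18
eef_pos: [500.3, -153.9, 137.4]
eef_rot: [0.238, 3.132, -0.004]
ft_force: [0.3, -2.6, -8.4]
width: 21.2
grasp_force: 60.0
```

```bash
python3 d.py 500.3 -153 124 81.35;python3 blk.py
```

```text
t 21.18 tool shift mm [ 0.1  0.9 13.4] turn deg [-0.1  0.  -0. ] pos [ 500.3 -153.9  137.4] tooly [ 0.151  0.989 -0.002] F [ 0.3 -2.6 -8.4] w 21.2 g 60.0 q [-0.19  0.36  0.5   1.93 -0.21  0.9   1.84]
block shift px ((-0.0027295077196782813, 0.5080321759435407), 0.8402974969369393)
```

Emit:
step_arm(
  plan=[
    [0, 0.004, -0.0002, 3.5, 0, 0, 0],
    [0, 0.008, -0.0001, 7, 0, 0, 0],
    [0, 0.008, -0.0005, 7, 0, 0, 0],
    [0, 0.004, -0.0012, 3.5, 0, 0, 0],
    [0, 0, -0.0015, 0, 0, 0, 0],
  ],
)

```text
time: 21.85
eef_pos: [500.4, -152.8, 138.9]
eef_rot: [0.234, 3.132, 0.006]
ft_force: [0.9, 1.7, -7.7]
width: 21.3
grasp_force: 60.0
```

Emit:
step_arm(
  plan=[
    [0, -0.004, -0.0002, -3.5, 0, 0, 0],
    [0, -0.008, -0.0001, -7, 0, 0, 0],
    [0, -0.008, -0.0005, -7, 0, 0, 0],
    [0, -0.004, -0.0012, -3.5, 0, 0, 0],
    [0, 0, -0.0015, 0, 0, 0, 0],
  ],
)

```text
time: 22.48
eef_pos: [500.3, -153.9, 140.5]
eef_rot: [0.238, 3.132, -0.004]
ft_force: [-0.2, -2.1, -7.8]
width: 21.1
grasp_force: 60.0
```

Emit:
step_arm(
  plan=[
    [0, 0.004, -0.0002, 3.5, 0, 0, 0],
    [0, 0.008, -0.0001, 7, 0, 0, 0],
    [0, 0.008, -0.0005, 7, 0, 0, 0],
    [0, 0.004, -0.0012, 3.5, 0, 0, 0],
    [0, 0, -0.0015, 0, 0, 0, 0],
  ],
)

```text
time: 23.1
eef_pos: [500.6, -152.8, 142.0]
eef_rot: [0.234, 3.132, 0.005]
ft_force: [0.8, 0.5, -8.6]
width: 21.3
grasp_force: 60.0
```

Emit:
step_arm(
  plan=[
    [0, -0.004, -0.0002, -3.5, 0, 0, 0],
    [0, -0.008, -0.0001, -7, 0, 0, 0],
    [0, -0.008, -0.0005, -7, 0, 0, 0],
    [0, -0.004, -0.0012, -3.5, 0, 0, 0],
    [0, 0, -0.0015, 0, 0, 0, 0],
  ],
)

```text
time: 23.72
eef_pos: [500.4, -153.3, 143.4]
eef_rot: [0.236, 3.132, -0.005]
ft_force: [-0.7, -1.4, -10.6]
width: 21.4
grasp_force: 60.0
```

Emit:
step_arm(
  plan=[
    [0, 0.004, -0.0002, 3.5, 0, 0, 0],
    [0, 0.008, -0.0001, 7, 0, 0, 0],
    [0, 0.008, -0.0005, 7, 0, 0, 0],
    [0, 0.004, -0.0012, 3.5, 0, 0, 0],
    [0, 0, -0.0015, 0, 0, 0, 0],
  ],
)

```text
time: 24.35
eef_pos: [500.5, -153.0, 145.0]
eef_rot: [0.235, 3.132, 0.005]
ft_force: [-1.1, 0.9, -7.7]
width: 21.4
grasp_force: 60.0
```

Emit:
step_arm(
  plan=[
    [0, -0.004, -0.0002, -3.5, 0, 0, 0],
    [0, -0.008, -0.0001, -7, 0, 0, 0],
    [0, -0.008, -0.0005, -7, 0, 0, 0],
    [0, -0.004, -0.0012, -3.5, 0, 0, 0],
    [0, 0, -0.0015, 0, 0, 0, 0],
  ],
)

```text
time: 24.98
eef_pos: [500.6, -153.1, 146.6]
eef_rot: [0.237, 3.132, -0.004]
ft_force: [0.2, -0.2, -7.0]
width: 21.6
grasp_force: 60.0
```

```bash
python3 d.py 500.3 -153 124 81.35;python3 blk.py
```

```text
t 24.98 tool shift mm [ 0.3  0.1 22.6] turn deg [-0.1  0.1  0. ] pos [ 500.6 -153.1  146.6] tooly [ 0.15   0.989 -0.002] F [ 0.2 -0.2 -7. ] w 21.6 g 60.0 q [-0.19  0.34  0.5   1.92 -0.2   0.92  1.83]
block shift px ((-0.06905427968069233, 0.40708004524628194), 0.8068941292939362)
```

Emit:
step_arm(
  plan=[
    [0, 0, -0.0007, 0, 0, 0, 0],
    [0, 0, -0.0015, 0, 0, 0, 0],
    [0, 0, -0.0025, 0, 0, 0, 0],
    [0, 0, -0.0035, 0, 0, 0, 0],
    [0, 0, -0.005, 0, 0, 0, 0],
  ],
)

```text
time: 25.65
eef_pos: [500.2, -153.6, 151.5]
eef_rot: [-0.237, -3.133, -0.0]
ft_force: [0.2, -0.4, -7.4]
width: 21.3
grasp_force: 60.0
```

```bash
python3 d.py 500.3 -153 196 81.35;python3 blk.py
```

```text
t 25.65 tool shift mm [  0.    0.7 -44.5] turn deg [ 0. -0. -0.] pos [ 500.2 -153.6  151.5] tooly [0.151 0.989 0.   ] F [ 0.2 -0.4 -7.4] w 21.3 g 60.0 q [-0.19  0.34  0.5   1.91 -0.2   0.94  1.83]
block shift px ((-0.02658797090519016, 0.5295871936293786), 0.8298327348261704)
```

Force is the stake's weight alone, so it is free. I draw it up 45 mm.

Emit:
step_arm(
  plan=[
    [0, 0, -0.004, 0, 0, 0, 0],
    [0, 0, -0.009, 0, 0, 0, 0],
    [0, 0, -0.014, 0, 0, 0, 0],
    [0, 0, -0.019, 0, 0, 0, 0],
    [0, 0, -0.023, 0, 0, 0, 0],
  ],
)

```text
time: 26.32
eef_pos: [500.4, -153.4, 174.8]
eef_rot: [0.236, 3.132, 0.0]
ft_force: [-0.2, -0.7, -8.0]
width: 21.8
grasp_force: 60.0
```

Emit:
step_arm(
  plan=[
    [0, 0, -0.005, 0, 0, 0, 0],
    [0, 0, -0.01, 0, 0, 0, 0],
    [0, 0, -0.015, 0, 0, 0, 0],
    [0, 0, -0.019, 0, 0, 0, 0],
    [0, 0, -0.022, 0, 0, 0, 0],
  ],
)

```text
time: 26.95
eef_pos: [500.3, -153.3, 196.6]
eef_rot: [0.236, 3.133, 0.0]
ft_force: [-0.3, 0.2, -8.1]
width: 21.6
grasp_force: 60.0
```

Emit:
step_arm(
  plan=[
    [0, 0, 0, 0, 0, 0, 0],
    [0, 0, 0, 0, 0, 0, 0],
    [0, 0, 0, 0, 0, 0, 0],
    [0, 0, 0, 0, 0, 0, 0],
    [0, 0, 0, 0, 0, 0, 0],
  ],
)

```text
time: 27.58
eef_pos: [500.3, -153.3, 196.3]
eef_rot: [-0.236, -3.133, -0.0]
ft_force: [0.2, 0.2, -7.6]
width: 21.6
grasp_force: 60.0
```

```bash
python3 d.py 500.3 -153 196 81.35;python3 blk.py; python3 -c "
from ring import *
print(brass())
# stake check: grey horn tip/beak near the predicted pixels for a 70 mm rise
s=(500.5,-153.2,-.151)
print(proj('scene',W(s,[(113,0,164),(113,0,234),(0,0,37+70),(-62,-11,240)])).round(1).tolist())
a=env.snapshot('scene').astype(int);b=cv2.imread('pics/scene0.png')[:,:,::-1].astype(int)
g=(np.ptp(a,2)<30)&(a.mean(2)>110);g[:150]=0;g[260:]=0;g[:,:195]=0;g[:,275:]=0
for v in range(190,262,4):
  u=np.flatnonzero(g[v]) if v<260 else []
  print(v,(u.min(),u.max(),len(u)) if len(u) else None)
"
```

```text
t 27.57 tool shift mm [0.  0.3 0.3] turn deg [-0. -0.  0.] pos [ 500.3 -153.3  196.3] tooly [ 0.15   0.989 -0.   ] F [ 0.2  0.2 -7.6] w 21.6 g 60.0 q [-0.21  0.29  0.51  1.86 -0.16  1.04  1.79]
block shift px ((-0.11816026055733175, 0.5924720259398377), 0.7582400201868128)
(array([312, 203,  15,  25, 188], dtype=int32), array([318.9, 215.3]))
[[252.0, 243.0], [251.0, 216.7], [229.2, 238.3], [209.5, 181.2]]
190 (np.int64(213), np.int64(238), 11)
194 (np.int64(215), np.int64(233), 12)
198 (np.int64(220), np.int64(236), 12)
202 (np.int64(230), np.int64(240), 10)
206 (np.int64(236), np.int64(244), 9)
210 (np.int64(242), np.int64(248), 7)
214 (np.int64(247), np.int64(251), 5)
218 None
222 (np.int64(229), np.int64(229), 1)
226 None
230 None
234 None
238 None
242 None
246 None
250 None
254 None
258 None
```

The horn tip sits at (251,216), matching the predicted (251,217) for a 70 mm rise. The stake is level, its toe is about 22 mm above the block, and the block and bangle haven't moved.

```bash
python3 -c "
from rig import env
print(env.close_job())"
```

```text
the job is handed in; nothing more can be done
None
```

The job is handed in; no verdict came back. At hand-in the bangle stood on its edge, let go and still, in the tray. The stake was held upright about 22 mm above the mortise, and the block had not moved. I did not measure the dapping block, hammer or bottle again, but no move came near them.

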